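Jack up a door leaf on the fitting stand and hold it

ROBOT

A 6-joint arm with a two-finger parallel gripper is mounted at the origin on the work surface. World frame = base frame: x ahead of the robot, y to its left, z up, the work surface at z = 0. Lengths are in m, angles in rad, forces in N, time in s.
With the tool pointing down it reaches from about 0.25 to 0.725 m from the base axis. Payload 4 kg.
Tool frame: the origin (TCP) lies on the centre line of the jaws, within the pads' length; the fingertips stand 19 mm ahead of it and the grasp point (between the pads) is the TCP; z points along the fingers, y is the direction in which the jaws open and shut (so a half turn about z gives the same grasp; the last joint's range is limited). The gripper opens to 85 mm and grips with 20 to 120 N. Pads are 22 mm wide; open, the fingers measure 114 mm over their backs; the gripper's body (76 mm by 85 mm) begins 54 mm behind the grasp point. The pads swing forward as they close: fully open they stand 13 mm farther back than shut.
Start: joints at [-1.136, 0.241, 0.005, 1.335, 0, 1.571], TCP at [0.211, -0.453, 0.25] pointing down, gripper open.
Joint ranges: [-2.72, 2.72], [-1.05, 1.87], [-1.09, 1.28], [-1.99, 2.15], [-1.42, 1.44], [-3.14, 3.14]. Speed limits (rad/s): [2.79, 2.79, 3.14, 3.14, 3.14, 3.14].

INTERFACE

Orientations are given as a unit quaternion [x, y, z, w].
In Python, from workcell import bot gives the robot as it stands. The module is installed in compiled form; this text tells all that it offers.
- The arm moves only by the shell command python3 -m handwheel 'ROWS' [OPENING]. ROWS is JSON, a list of rows, each an object of numbers: "dx", "dy", "dz": the shift along the tool's x, y, z as a fraction of full scale; "ax", "ay", "az": the turn, a rotation vector about the tool's x, y, z as a fraction of full scale. In form: [{"dx": .., "dy": .., "dz": .., "ax": .., "ay": .., "az": ..}, ...]. A call has 1 to 12 rows; each row shifts and turns the commanded pose from where the row before left it, along the tool's axes as they then stand; what a row does not reach is not made up. Full scale, the value 1, is 2.5 cm for a shift and 0.15 rad for a turn. A row lasts 1/10 s, in which the tool goes at most 50 mm and 8.59 degrees, less where a joint would pass 70% of its speed; a pose out of reach is approached as far as the arm can. A call with a number of a shift or a turn outside -1 to 1 is refused whole. A call with a gripper value outside its range is refused whole. OPENING is the gripper's target within -1 to 1 (fully open at 1, half-way at 0, shut at -1), set as the call begins (- or left out, the last holds). The fingers move at their own pace and stop on an object; the grip force is fixed at half the most. Time passes only in rows, so rows that do not move let the fingers close. It gives the time, the measured TCP pose, the force and the opening at its end, in the units of the state.
- bot.get_obs(): the state, without advancing time (a new reading comes with each control period).
- bot.camera(name): name is "side" or "top"; returns a dict with "img" (384x512x3 uint8, red, green, blue), "intrinsics" (3x3 intrinsics, pixels), "eye" and "rotation" of the camera in the world. Camera axes: x right, y down, z forward; pixel columns grow to the right and rows downward; lengths in m; the calibration is good to about 2 mm. A picture is of the moment at which its call begins. There is no depth.
- bot.job_done(): hands the job in, once; it reports no verdict.
Trained networks look in a picture, given as the dict that the camera call returned (one of the last four; its "shot" number tells which), for a name from the list of things; names that differ only in an ending like _2 or _b are one class to them, and where a whole thing is asked for, a point or a joint stands for the part that bears it (a point fixed in the world has none). Each returns a list of dicts, best first, with "confidence" (0 to 1); they miss things now and then, are a little off and sometimes report something else, mostly with a low value. They report only what shows in the picture. A call takes as long as a camera call.
- bot.trace(thing, picture): "region" (384x512 bool, what is visible of it) and "rect" ([centre column, centre row, width, height] in pixels, round what is visible of it).
The state is a dict: "clock": time; "joint_pos": joint angles; "joint_vel": joint speeds; "tau": joint torques, N m; "eef_pos": TCP position; "tool_rot": TCP orientation; "ft_force": force on the tool from outside, world axes, zero at the start; "ft_torque": the same for the moment, N m; "grip_width": finger opening in m.
Only numpy, scipy, OpenCV 4.12 (cv2) and the standard library are available. Lean on these libraries where they do the work, as an engineer would, in place of code of your own. Each camera call takes 0.05 s, during which the arm holds its last target.

TASK

The small iron door hanging on the green fitting stand is stiff on its hinge pins. Press the orange cap on the blue lever jack fully home, set the jack flat on the bench with the cap centred under the yellow-marked lift lug of the door, and pump the red handle: once right down and let it come all the way back up so the door settles, then press it right down again and finish while still holding it down with the door raised. Lift the door with the jack only, without pushing on it with the robot, and leave the nail box, grease tin and padlock alone.

Things in the scene. Friction and masses are not known exactly. Their poses are not given: they have to be found in the camera images.
- cap_top (a point): Centre of the top of the jack's orange cap, a plastic disc 52 mm across and 14 mm thick on the jack's saddle, 80 mm ahead of jack_grip. Its top is 92 to 94 mm above the bench at the start, 82 mm when pressed home (handle up). Proud, it is too tall to pass under the lift lug; seated it passes with 6 mm to spare. Axes as the jack's. The jack's base plate reaches 26 mm beyond this point.
- cap (a joint): How far the cap is pressed down on the saddle, m: 0 to 0.002 at the start, 0.012 fully home against its stop. It moves stiffly (about 5 N) and stays where it is left.
- jack_grip (a point): Middle of the loose blue lever jack (0.85 kg), between its two upright cheeks, 50 mm above the underside. x points from the handle towards the cap, z up. The cheeks, 44 mm over their outsides (y), 36 mm long (x), tops 78 mm up, can be gripped from above; the 16 mm handle bar runs between them. Base plate 80 mm wide, 12 thick, reaching 106 mm ahead and 170 mm behind.
- handle_pad (a point): Centre of the top of the red handle paddle (50 mm along the jack, 42 wide, 14 thick) at the handle's free end, about 157 mm behind jack_grip; 113 mm above the bench with the handle up, 64 mm with it right down, when it is 8 mm farther back. x and z axes turn with the handle, which slopes up to the rear by 0.25 rad when up.
- lever (a joint): Handle angle pressed down, rad: 0 up (a spring and the load bring it back when let go; no catch), 0.30 right down on its stop. Its pivot is 62 mm up between the cheeks. The cap rises 80 mm per rad, 24 mm in all; the first 6 mm only take up the gap to the lug. Pressing the paddle takes about 3 N empty, 5 to 9 N with the door.
- lift_mark (a point): Lift point: centre of the flat underside (88 mm above the bench, door down) of the lift lug, an iron tab 44 mm wide, 8 thick, at the foot of the door; it is painted yellow on top, a red dot over this point. x points level towards the door (face 48 mm away; lug's free end 22 mm the other way), z up. The jack comes in along +x, cap first. The stand's foot plate begins 62 mm beyond.
- door_lift (a joint): How far the door is raised on its hinge pins, m: 0 hanging down, 0.018 with the jack's handle right down; slides back by itself when let down.
- door: Dark iron door leaf 180 mm wide (along the lug's y), 120 mm high, 0.7 kg, its lower edge 88 mm above the bench, with strap hinges and a ring; slides up its pins. The green frame behind it is 246 mm high, 236 mm wide. The origin lies on the bench straight below the lift mark (it rises with the door); axes as the lift mark's.
- handle: The steel handle bar (16 mm wide) with its red paddle; its origin is at the handle's pivot between the cheeks.
- nail_box: Bystander: open cardboard box of nails, 90 x 130 x 50 mm, origin under its centre.
- grease_tin: Bystander: grey tin 64 mm across, 70 mm high, origin under its centre.
- padlock: Bystander: brass padlock standing on its body, 45 x 22 x 70 mm, origin under its centre.

How it is judged:
By the outcome, as a careful person would: the job done as asked, in the order asked, and still so for the second after the job is handed in, while the arm keeps its last pose, push and grip.
It also fails if it takes over 64 s, if anything falls off the work surface, if the arm or the gripper's body presses on something with over 40 N, if the wrist force passes 120 N, or if a joint passes its speed limit or range.

## Working session

There is one attempt and no reset: what is moved stays moved. The work goes in short steps, Python scripts to look and compute and a shell command to move; the robot and the scene stay as the last step left them, time stands still between calls to the robot, and variables do not carry over. Pictures are saved under pics/ and viewed, and the job is handed in when it is done.

```bash
mkdir -p pics; cat > h.py <<'E'
from workcell import bot
import numpy as np, cv2
def snap(n,tag):
    p=bot.camera(n); cv2.imwrite(f'pics/{tag}.png',cv2.cvtColor(p['img'],cv2.COLOR_RGB2BGR)); return p
def toplane(p,uv,z):
    K=np.array(p['intrinsics']);R=np.array(p['rotation']);e=np.array(p['eye'])
    d=R@np.linalg.solve(K,[uv[0],uv[1],1.]); return e+d*(z-e[2])/d[2]
def proj(p,X):
    K=np.array(p['intrinsics']);R=np.array(p['rotation']);e=np.array(p['eye'])
    c=K@(R.T@(np.array(X)-e)); return c[:2]/c[2]
E
python3 - <<'E'
from h import *
for n in('top','side'):
    p=snap(n,n+'0'); print(n,np.round(p['eye'],3),np.round(p['rotation'],3).tolist(),np.round(p['intrinsics'],1).tolist())
    for t in ['cap_top','jack_grip','handle_pad','lift_mark','door','handle','nail_box','grease_tin','padlock']:
        r=bot.trace(t,p)
        print(t,[(round(a['confidence'],2),np.round(a['rect'],1).tolist()) for a in r[:2]])
print(bot.get_obs())
E
```

```text
top [0.526 0.071 1.088] [-0.702, 0.711, -0.035, 0.032] [[490.3, 0.0, 255.4], [0.0, 490.3, 189.8], [0.0, 0.0, 1.0]]
cap_top [(0.71, [267.2, 222.6, 24.2, 23.1])]
jack_grip [(0.95, [212.6, 242.0, 143.2, 75.8])]
handle_pad [(0.59, [196.7, 253.5, 113.0, 58.8])]
lift_mark []
door [(0.94, [373.6, 232.6, 59.2, 109.3])]
handle [(0.8, [199.0, 254.5, 116.7, 56.6])]
nail_box [(0.64, [212.8, 135.9, 64.5, 43.3]), (0.64, [198.7, 253.5, 112.4, 56.3])]
grease_tin [(0.8, [342.2, 139.2, 34.1, 31.4])]
padlock [(0.64, [285.5, 128.9, 14.7, 21.1])]
side [0.308 0.465 0.693] [-0.29, 0.895, -0.32, 0.114] [[349.2, 0.0, 254.5], [0.0, 349.2, 189.1], [0.0, 0.0, 1.0]]
cap_top [(0.87, [283.2, 195.9, 22.4, 18.9])]
jack_grip [(0.82, [269.0, 257.4, 58.7, 139.7]), (0.41, [262.6, 260.2, 41.8, 94.3])]
handle_pad [(0.55, [262.4, 262.9, 37.5, 91.9])]
lift_mark [(0.85, [349.2, 124.9, 76.5, 70.4])]
door [(0.93, [348.6, 126.8, 79.5, 77.5]), (0.53, [268.1, 256.9, 61.0, 138.1])]
handle [(0.85, [258.9, 261.0, 39.6, 95.2]), (0.28, [281.8, 194.3, 27.3, 19.5])]
nail_box [(0.64, [189.4, 205.1, 66.2, 61.8]), (0.5, [349.9, 127.1, 83.1, 72.7])]
grease_tin [(0.77, [260.6, 137.1, 21.6, 34.4]), (0.66, [352.0, 127.8, 78.0, 72.7])]
padlock [(0.73, [223.2, 163.0, 14.0, 29.8])]
{'clock': 1.0, 'joint_pos': array([-1.13597093e+00,  2.40585358e-01,  4.97931530e-03,  1.33518022e+00,
       -2.40546520e-05,  1.57079290e+00]), 'joint_vel': array([ 1.40757911e-05,  3.61752984e-04, -2.11267988e-03,  3.78402910e-04,
        1.46329420e-03,  8.00889486e-04]), 'tau': array([-8.57789018e-04, -3.72216082e+01,  2.52697116e+01,  1.28503416e-03,
        8.49734874e-05, -3.72468563e-06]), 'eef_pos': array([ 0.21061869, -0.45347226,  0.25030587]), 'tool_rot': array([ 9.76458438e-01,  2.15705630e-01, -1.06588623e-05,  7.50748691e-06]), 'ft_force': array([ 0.49035721,  0.11619171, -0.42734769]), 'ft_torque': array([-0.00757467,  0.01120042, -0.06650349]), 'grip_width': 0.08535370938775567}
```

View pics/top0.png

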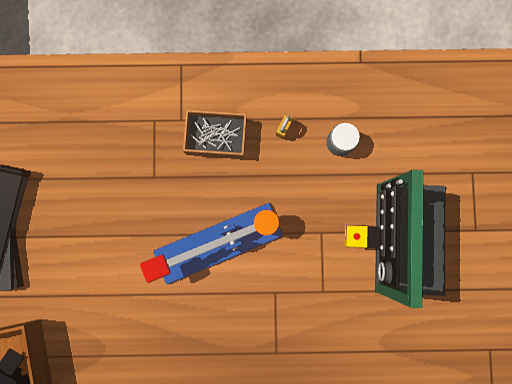

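View pics/side0.png

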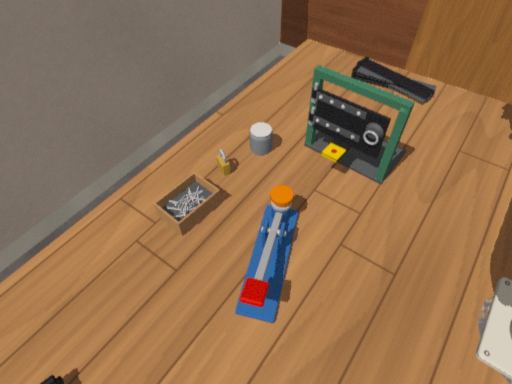

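```bash
sed -i "s/R=np.array(p\['rotation'\])/R=Rot.from_quat(p['rotation']).as_matrix()/; 2a from scipy.spatial.transform import Rotation as Rot" h.py
cat >> h.py <<'E'
def blobs(p):
    hsv=cv2.cvtColor(p['img'],cv2.COLOR_RGB2HSV);H,S,V=[hsv[...,i].astype(int) for i in range(3)]
    out={}
    for n,m in dict(red=((H<4)|(H>176))&(S>190)&(V>120),orange=(abs(H-14)<4)&(S>225)&(V>180),yellow=(abs(H-29)<3)&(S>200)&(V>150),blue=(abs(H-108)<10)&(S>150)).items():
        k,l,st,c=cv2.connectedComponentsWithStats(m.astype(np.uint8))
        out[n]=[(int(st[i,4]),c[i].round(1).tolist(),st[i,:4].tolist()) for i in np.argsort(-st[1:,4])[:3]+1] if k>1 else []
        out[n+'_m']=m
    return out
E
python3 - <<'E'
from h import *
for n in('top','side'):
    p=bot.camera(n); b=blobs(p)
    for k in('red','orange','yellow','blue'): 
        for a,c,bb in b[k]:
            if a>4: print(n,k,a,c,bb,*[np.round(toplane(p,c,z)[:2],4) for z in (.012,.092,.096,.113)])
E
```

```text
top red 506 [154.6, 268.2] [140, 255, 30, 27] [0.4602 0.2867] [0.4651 0.2707] [0.4653 0.2699] [0.4664 0.2665]
top red 27 [356.5, 236.1] [354, 234, 6, 6] [ 0.5237 -0.154 ] [ 0.5238 -0.1373] [ 0.5238 -0.1364] [ 0.5239 -0.1329]
top orange 467 [266.1, 222.3] [254, 211, 25, 24] [0.5564 0.0432] [0.5541 0.0453] [0.554  0.0454] [0.5535 0.0458]
top orange 5 [357.0, 233.2] [355, 233, 5, 2] [ 0.53   -0.1553] [ 0.5297 -0.1385] [ 0.5297 -0.1376] [ 0.5296 -0.1341]
top yellow 265 [356.7, 235.6] [347, 226, 20, 21] [ 0.5248 -0.1545] [ 0.5248 -0.1377] [ 0.5248 -0.1369] [ 0.5249 -0.1333]
top blue 1218 [207.8, 234.1] [154, 203, 119, 56] [0.5324 0.171 ] [0.5319 0.1636] [0.5318 0.1632] [0.5317 0.1616]
top blue 231 [174.6, 273.0] [164, 259, 28, 25] [0.4493 0.2433] [0.455  0.2305] [0.4553 0.2299] [0.4565 0.2271]
top blue 147 [218.1, 249.5] [196, 241, 45, 18] [0.4986 0.1487] [0.5007 0.1429] [0.5008 0.1427] [0.5012 0.1414]
side red 553 [254.0, 291.9] [240, 278, 28, 29] [0.4917 0.236 ] [0.47   0.2629] [0.469  0.2642] [0.4644 0.27  ]
side orange 354 [281.2, 194.7] [270, 185, 23, 21] [ 0.5868 -0.0081] [0.554  0.0474] [0.5524 0.0502] [0.5454 0.062 ]
side blue 1884 [274.2, 270.9] [236, 210, 62, 112] [0.4845 0.1735] [0.4637 0.2077] [0.4627 0.2094] [0.4583 0.2167]
side blue 552 [260.4, 241.3] [246, 206, 30, 71] [0.5506 0.1316] [0.522  0.1707] [0.5206 0.1727] [0.5145 0.181 ]
```

```bash
python3 - <<'E'
from h import *
a=cv2.imread('pics/top0.png')[160:320,330:470]; cv2.imwrite('pics/top0z.png',cv2.resize(a,None,fx=3.7,fy=3.7,interpolation=2))
a=cv2.imread('pics/side0.png')[60:190,300:440]; cv2.imwrite('pics/side0z.png',cv2.resize(a,None,fx=4.5,fy=4.5,interpolation=2))
p=bot.camera('top')
hsv=cv2.cvtColor(p['img'],cv2.COLOR_RGB2HSV)
m=((abs(hsv[...,0].astype(int)-72)<15)&(hsv[...,1]>120)).astype(np.uint8)
c=max(cv2.findContours(m,cv2.RETR_EXTERNAL,cv2.CHAIN_APPROX_NONE)[0],key=cv2.contourArea)
print(cv2.approxPolyDP(c,3,True).reshape(-1,2).tolist())
E
```

```text
[[410, 171], [421, 174], [420, 181], [417, 177], [421, 183], [416, 186], [417, 190], [421, 188], [421, 197], [415, 199], [412, 192], [417, 200], [411, 206], [414, 210], [408, 253], [413, 302], [410, 306], [403, 303], [421, 307], [422, 171]]
```

View pics/top0z.png

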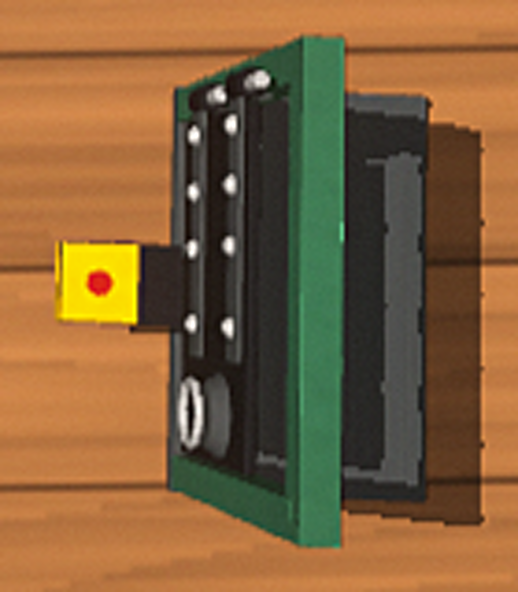

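View pics/side0z.png

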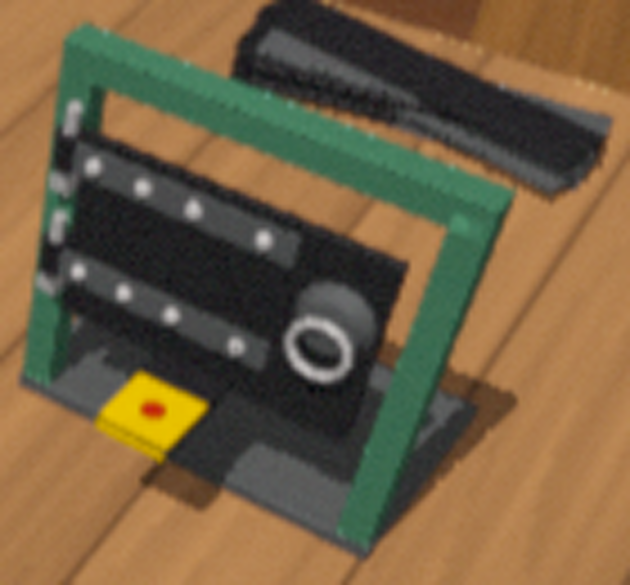

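```bash
python3 - <<'E'
from h import *
p=bot.camera('top'); q=bot.camera('side')
T=lambda z,u: (np.array(u)/3.7+[330-.36,160-.36]); S=lambda u:(np.array(u)/4.5+[300-.39,60-.39])
for n,a,b in (('right',(345,38),(341,546)),('left',(303,37),(299,545))):
    A=toplane(p,T(0,a),.246);B=toplane(p,T(0,b),.246);d=B-A
    print(n,A,B,np.linalg.norm(d),'xdir yaw',np.arctan2(d[1],d[0]))
# side: front edge top bar
A=toplane(q,S((66,48)),.246);B=toplane(q,S((487,222)),.246);d=B-A;print('side',A,B,np.linalg.norm(d),np.arctan2(d[1],d[0]))
A=toplane(q,S((85,24)),.246);B=toplane(q,S((512,192)),.246);d=B-A;print('side',A,B,np.linalg.norm(d),np.arctan2(d[1],d[0]))
# lug
for n,pp,pts in(('top',p,[T(0,u) for u in((60,241),(138,243),(137,325),(58,320))]),('side',q,[S(u) for u in ((145,371),(210,408),(163,455),(98,418))])):
    P=[toplane(pp,u,.096) for u in pts]; print(n,np.round(P,4)[:,:2].tolist())
dot=toplane(q,S((153,410)),.096);print('dot side',dot,'top',toplane(p,T(0,(99,283)),.096))
E
```

```text
right [ 0.63685225 -0.2240028   0.246     ] [ 0.40312878 -0.21147359  0.246     ] 0.2340590604993602 xdir yaw 3.0880369515988613
left [ 0.63757658 -0.20431112  0.246     ] [ 0.40384383 -0.19229672  0.246     ] 0.23404132580731427 xdir yaw 3.090235560620856
side [ 0.63209331 -0.19714954  0.246     ] [ 0.40502095 -0.18117545  0.246     ] 0.22763353175908094 3.0713603218822914
side [ 0.63536355 -0.22243634  0.246     ] [ 0.40378458 -0.20907053  0.246     ] 0.2319643654743099 3.083940596089942
top [[0.5469, -0.1157], [0.5452, -0.1583], [0.5008, -0.1562], [0.5041, -0.1133]]
side [[0.5427, -0.163], [0.5001, -0.1572], [0.5041, -0.111], [0.5456, -0.1156]]
dot side [ 0.52443936 -0.13811887  0.096     ] top [ 0.52379093 -0.13623524  0.096     ]
```

```bash
cat >> h.py <<'E'
def plan(target,ref=None):
    o=bot.get_obs();R=Rot.from_quat(o['tool_rot']).as_matrix()
    d=R.T@(np.array(target)-(o['eef_pos'] if ref is None else np.array(ref)))/.025
    print('full-scale dx,dy,dz',np.round(d,3),'yaw',np.round(np.arctan2(R[1,0],R[0,0]),4),'tcp',np.round(o['eef_pos'],4))
E
python3 -m handwheel '[{"dz":-0.8},{"dz":-0.8},{"dz":-0.8},{"dz":-0.8},{"az":-0.9},{"az":-0.9},{"az":-0.9},{"az":-0.9},{"az":-0.9},{"az":-0.9}]' -1
python3 -m handwheel '[{"az":-0.9},{"az":-0.9},{"az":-0.9},{"az":-0.9},{"az":-0.9},{},{}]'
python3 -c "
from h import *
plan([.30,-.2,.33]);print(bot.get_obs()['joint_pos'])"
```

```text
full-scale dx,dy,dz [ 7.513 -7.689 -3.188] yaw 0.4348 tcp [ 0.2106 -0.4535  0.2503]
[-1.13594279e+00  2.40615113e-01  4.99673707e-03  1.33519422e+00
 -1.71107169e-05  1.57080812e+00]invalid input
invalid input
```

```bash
python3 -m handwheel '[{"dx":0,"dy":0,"dz":-0.8,"ax":0,"ay":0,"az":0},{"dx":0,"dy":0,"dz":-0.8,"ax":0,"ay":0,"az":0},{"dx":0,"dy":0,"dz":-0.8,"ax":0,"ay":0,"az":0},{"dx":0,"dy":0,"dz":-0.8,"ax":0,"ay":0,"az":0},{"dx":0,"dy":0,"dz":0,"ax":0,"ay":0,"az":-0.9},{"dx":0,"dy":0,"dz":0,"ax":0,"ay":0,"az":-0.9},{"dx":0,"dy":0,"dz":0,"ax":0,"ay":0,"az":-0.9},{"dx":0,"dy":0,"dz":0,"ax":0,"ay":0,"az":-0.9},{"dx":0,"dy":0,"dz":0,"ax":0,"ay":0,"az":-0.9},{"dx":0,"dy":0,"dz":0,"ax":0,"ay":0,"az":-0.9}]' -1
python3 -c "
from h import *
plan([.30,-.2,.33]);print(bot.get_obs()['joint_pos'])"
```

```text
clock: 2.25
eef_pos: [0.2106, -0.4535, 0.3303]
tool_rot: [0.811, 0.585, 0.0, -0.0]
ft_force: [0.5, -0.5, 0.0]
grip_width: 0.0
full-scale dx,dy,dz [10.749  0.2    0.012] yaw 1.2503 tcp [ 0.2106 -0.4535  0.3303]
[-1.13604658e+00  2.21880295e-01  1.86841717e-01  1.53578909e+00
  3.98633447e-05  7.55218015e-01]
```

```bash
python3 -m handwheel '[{"dx":0.98,"dy":0.02,"dz":0,"ax":0,"ay":0,"az":0},{"dx":0.98,"dy":0.02,"dz":0,"ax":0,"ay":0,"az":0},{"dx":0.98,"dy":0.02,"dz":0,"ax":0,"ay":0,"az":0},{"dx":0.98,"dy":0.02,"dz":0,"ax":0,"ay":0,"az":0},{"dx":0.98,"dy":0.02,"dz":0,"ax":0,"ay":0,"az":0},{"dx":0.98,"dy":0.02,"dz":0,"ax":0,"ay":0,"az":0},{"dx":0.98,"dy":0.02,"dz":0,"ax":0,"ay":0,"az":0},{"dx":0.98,"dy":0.02,"dz":0,"ax":0,"ay":0,"az":0},{"dx":0.98,"dy":0.02,"dz":0,"ax":0,"ay":0,"az":0},{"dx":0.98,"dy":0.02,"dz":0,"ax":0,"ay":0,"az":0},{"dx":0.98,"dy":0.02,"dz":0,"ax":0,"ay":0,"az":0}]'
python3 -m handwheel '[{"dx":0,"dy":0,"dz":0,"ax":0,"ay":0,"az":-0.92},{"dx":0,"dy":0,"dz":0,"ax":0,"ay":0,"az":-0.92},{"dx":0,"dy":0,"dz":0,"ax":0,"ay":0,"az":-0.92},{"dx":0,"dy":0,"dz":0,"ax":0,"ay":0,"az":-0.92},{"dx":0,"dy":0,"dz":0,"ax":0,"ay":0,"az":-0.99},{"dx":0,"dy":0,"dz":0,"ax":0,"ay":0,"az":0}]'
python3 -c "
from h import *
plan([.554,.046,.13]);print(bot.get_obs()['joint_pos'])"
```

```text
clock: 3.35
eef_pos: [0.3023, -0.199, 0.3305]
tool_rot: [0.813, 0.583, 0.0, 0.0]
ft_force: [-0.6, -0.1, 0.7]
grip_width: 0.0001
clock: 3.95
eef_pos: [0.3021, -0.1999, 0.3304]
tool_rot: [0.563, 0.826, 0.0, 0.0]
ft_force: [-0.3, 0.1, 1.2]
grip_width: 0.0001
full-scale dx,dy,dz [ 5.473 12.972  8.017] yaw 1.9451 tcp [ 0.3021 -0.1999  0.3304]
[-5.84502303e-01 -5.87116940e-02 -1.22204693e-01  1.50707982e+00
  9.20154402e-06  6.12025605e-01]
```

```bash
python3 -m handwheel '[{"dx":0.45,"dy":1,"dz":0.2,"ax":0,"ay":0,"az":0},{"dx":0.45,"dy":1,"dz":0.4,"ax":0,"ay":0,"az":0},{"dx":0.45,"dy":1,"dz":0.4,"ax":0,"ay":0,"az":0},{"dx":0.45,"dy":1,"dz":0.4,"ax":0,"ay":0,"az":0},{"dx":0.45,"dy":1,"dz":0.5,"ax":0,"ay":0,"az":0},{"dx":0.45,"dy":1,"dz":0.5,"ax":0,"ay":0,"az":0},{"dx":0.45,"dy":1,"dz":0.5,"ax":0,"ay":0,"az":0},{"dx":0.45,"dy":1,"dz":0.5,"ax":0,"ay":0,"az":0},{"dx":0.45,"dy":1,"dz":0.6,"ax":0,"ay":0,"az":0},{"dx":0.45,"dy":1,"dz":0.8,"ax":0,"ay":0,"az":0},{"dx":0.45,"dy":1,"dz":0.8,"ax":0,"ay":0,"az":0},{"dx":0.45,"dy":1,"dz":0.8,"ax":0,"ay":0,"az":0}]'
python3 -m handwheel '[{"dx":0.07,"dy":0.97,"dz":0.5,"ax":0,"ay":0,"az":0},{"dx":0,"dy":0,"dz":0.5,"ax":0,"ay":0,"az":0},{"dx":0,"dy":0,"dz":0.5,"ax":0,"ay":0,"az":0},{"dx":0,"dy":0,"dz":0,"ax":0,"ay":0,"az":0},{"dx":0,"dy":0,"dz":0,"ax":0,"ay":0,"az":0}]'
python3 - <<'E'
from h import *
plan([.554,.046,.112]);
p=snap('side','side1')
a=p['img'][130:330,180:400];cv2.imwrite('pics/side1z.png',cv2.cvtColor(cv2.resize(a,None,fx=3,fy=3),cv2.COLOR_RGB2BGR))
E
```

```text
clock: 5.15
eef_pos: [0.5327, 0.0363, 0.1695]
tool_rot: [0.565, 0.825, 0.0, 0.0]
ft_force: [-0.1, -0.3, 0.0]
grip_width: 0.0002
clock: 5.65
eef_pos: [0.5531, 0.0454, 0.1328]
tool_rot: [0.564, 0.826, -0.0, -0.0]
ft_force: [-0.7, 0.4, -0.8]
grip_width: 0.0001
full-scale dx,dy,dz [0.01  0.044 0.833] yaw 1.9437 tcp [0.5531 0.0454 0.1328]
```

View pics/side1z.png

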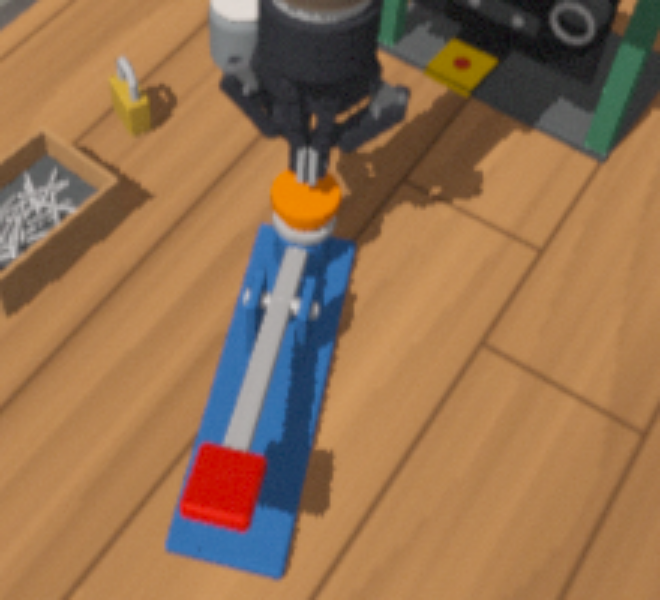

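```bash
python3 -m handwheel '[{"dx":0,"dy":0.04,"dz":0.4,"ax":0,"ay":0,"az":0},{"dx":0,"dy":0,"dz":0.4,"ax":0,"ay":0,"az":0},{"dx":0,"dy":0,"dz":0.16,"ax":0,"ay":0,"az":0},{"dx":0,"dy":0,"dz":0.08,"ax":0,"ay":0,"az":0},{"dx":0,"dy":0,"dz":0.08,"ax":0,"ay":0,"az":0},{"dx":0,"dy":0,"dz":0,"ax":0,"ay":0,"az":0}]'
python3 -m handwheel '[{"dx":0,"dy":0,"dz":0.08,"ax":0,"ay":0,"az":0},{"dx":0,"dy":0,"dz":0.08,"ax":0,"ay":0,"az":0},{"dx":0,"dy":0,"dz":0,"ax":0,"ay":0,"az":0}]'
```

```text
clock: 6.3
eef_pos: [0.5554, 0.0462, 0.1051]
tool_rot: [0.563, 0.826, 0.0, 0.001]
ft_force: [1.2, -0.6, 2.9]
grip_width: -0.0001
clock: 6.6
eef_pos: [0.5554, 0.0462, 0.1011]
tool_rot: [0.563, 0.826, 0.0, 0.001]
ft_force: [1.7, -0.7, 2.8]
grip_width: -0.0002
```

```bash
python3 -m handwheel '[{"dx":0,"dy":0,"dz":0.06,"ax":0,"ay":0,"az":0},{"dx":0,"dy":0,"dz":0,"ax":0,"ay":0,"az":0}]'
python3 -m handwheel '[{"dx":0,"dy":0,"dz":0.06,"ax":0,"ay":0,"az":0},{"dx":0,"dy":0,"dz":0,"ax":0,"ay":0,"az":0}]'
```

```text
clock: 6.8
eef_pos: [0.5555, 0.0462, 0.1009]
tool_rot: [0.563, 0.826, 0.001, 0.001]
ft_force: [-0.7, -1.5, 10.0]
grip_width: -0.0002
clock: 7.0
eef_pos: [0.5557, 0.0463, 0.1008]
tool_rot: [0.563, 0.826, 0.001, 0.001]
ft_force: [-2.9, -1.0, 19.0]
grip_width: -0.0003
```

```bash
python3 -m handwheel '[{"dx":0,"dy":0,"dz":-0.4,"ax":0,"ay":0,"az":0},{"dx":0,"dy":0,"dz":-0.8,"ax":0,"ay":0,"az":0},{"dx":0,"dy":0,"dz":-0.8,"ax":0,"ay":0,"az":0},{"dx":0,"dy":0,"dz":-0.8,"ax":0,"ay":0,"az":0},{"dx":0,"dy":0,"dz":0,"ax":0,"ay":0,"az":0},{"dx":0,"dy":0,"dz":0,"ax":0,"ay":0,"az":0}]' 1
python3 - <<'E'
from h import *
plan([.524,.1208,.068])
p=snap('side','side2'); b=blobs(p)
for k in('red','orange'): 
    for a,c,bb in b[k][:1]: print(k,a,c,bb)
E
```

```text
clock: 7.6
eef_pos: [0.5542, 0.0464, 0.1671]
tool_rot: [0.563, 0.826, -0.0, -0.001]
ft_force: [-0.3, 0.4, -0.1]
grip_width: 0.0847
full-scale dx,dy,dz [ 3.209 -0.032  3.967] yaw 1.9454 tcp [0.5542 0.0464 0.1671]
red 538 [254.0, 291.9] [240, 278, 29, 29]
orange 353 [281.0, 198.1] [270, 189, 23, 20]
```

View pics/side2.png

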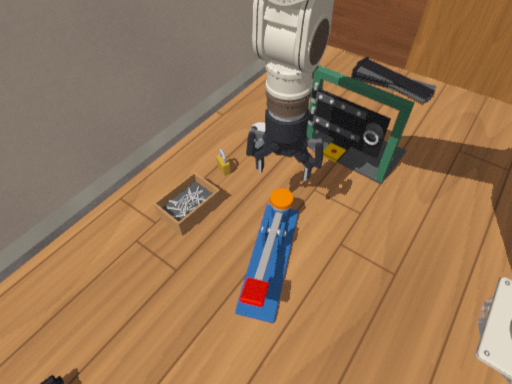

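```bash
python3 -m handwheel '[{"dx":0.8,"dy":0,"dz":0,"ax":0,"ay":0,"az":0},{"dx":0.8,"dy":0,"dz":0,"ax":0,"ay":0,"az":0},{"dx":0.8,"dy":-0.03,"dz":0,"ax":0,"ay":0,"az":0},{"dx":0.8,"dy":0,"dz":0,"ax":0,"ay":0,"az":0},{"dx":0,"dy":0,"dz":0.9,"ax":0,"ay":0,"az":-0.04},{"dx":0,"dy":0,"dz":0.9,"ax":0,"ay":0,"az":0},{"dx":0,"dy":0,"dz":0.6,"ax":0,"ay":0,"az":0},{"dx":0,"dy":0,"dz":0,"ax":0,"ay":0,"az":0}]' 1
python3 - <<'E'
from h import *
plan([.524,.1208,.055])
for n in('side','top'):
    p=snap(n,n+'3')
    cs=(180,150,400,350) if n=='side' else (120,170,320,330)
    a=p['img'][cs[1]:cs[3],cs[0]:cs[2]];cv2.imwrite(f'pics/{n}3z.png',cv2.cvtColor(cv2.resize(a,None,fx=3,fy=3),cv2.COLOR_RGB2BGR))
E
```

```text
clock: 8.45
eef_pos: [0.5215, 0.1199, 0.1038]
tool_rot: [0.561, 0.828, -0.003, -0.003]
ft_force: [-0.0, -0.4, 0.1]
grip_width: 0.0853
full-scale dx,dy,dz [-0.006  0.121  1.952] yaw 1.9515 tcp [0.5215 0.1199 0.1038]
```

View pics/side3z.png

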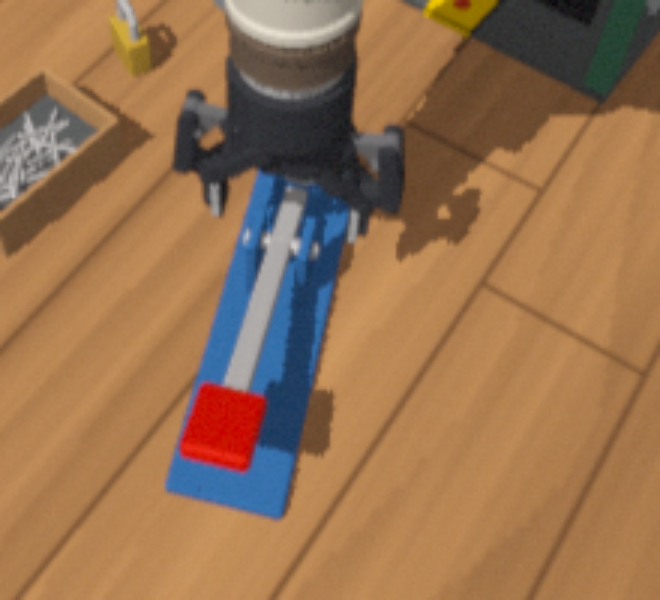

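View pics/top3z.png

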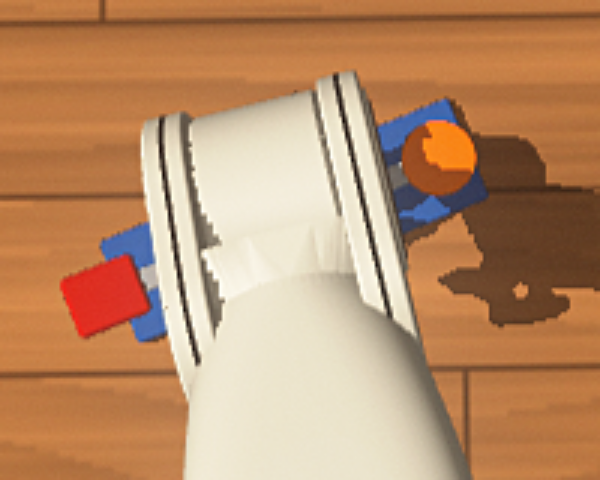

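```bash
python3 -m handwheel '[{"dx":0,"dy":0.12,"dz":0.5,"ax":0,"ay":0,"az":0},{"dx":0,"dy":0,"dz":0.5,"ax":0,"ay":0,"az":0},{"dx":0,"dy":0,"dz":0.5,"ax":0,"ay":0,"az":0},{"dx":0,"dy":0,"dz":0.4,"ax":0,"ay":0,"az":0},{"dx":0,"dy":0,"dz":0,"ax":0,"ay":0,"az":0}]' 1
python3 -m handwheel '[{"dx":0,"dy":0,"dz":0,"ax":0,"ay":0,"az":0},{"dx":0,"dy":0,"dz":0,"ax":0,"ay":0,"az":0},{"dx":0,"dy":0,"dz":0,"ax":0,"ay":0,"az":0},{"dx":0,"dy":0,"dz":0,"ax":0,"ay":0,"az":0},{"dx":0,"dy":0,"dz":0,"ax":0,"ay":0,"az":0}]' -1
```

```text
clock: 9.05
eef_pos: [0.526, 0.1212, 0.0582]
tool_rot: [0.561, 0.828, -0.002, -0.001]
ft_force: [-0.4, -0.7, -0.1]
grip_width: 0.0854
clock: 9.55
eef_pos: [0.5263, 0.121, 0.0609]
tool_rot: [0.561, 0.828, -0.001, -0.001]
ft_force: [-4.4, -2.0, 5.4]
grip_width: 0.043
```

```bash
python3 -m handwheel '[{"dx":0,"dy":0,"dz":-0.14,"ax":0,"ay":0,"az":0},{"dx":0,"dy":0,"dz":0,"ax":0,"ay":0,"az":0.4},{"dx":0,"dy":0,"dz":0,"ax":0,"ay":0,"az":0.5},{"dx":0,"dy":0,"dz":0,"ax":0,"ay":0,"az":0.5},{"dx":0,"dy":0,"dz":0,"ax":0,"ay":0,"az":0.5},{"dx":0,"dy":0,"dz":0,"ax":0,"ay":0,"az":0.5},{"dx":0,"dy":0,"dz":0,"ax":0,"ay":0,"az":0.46},{"dx":0,"dy":0,"dz":0,"ax":0,"ay":0,"az":0},{"dx":0,"dy":0,"dz":0,"ax":0,"ay":0,"az":0}]' -1
python3 - <<'E'
from h import *
plan([.528,-.057,.061])
for n in('side','top'):
    p=snap(n,n+'4');b=blobs(p)
    for k,z in(('red',.11),('orange',.08)): 
        for a,c,bb in b[k][:1]: print(n,k,a,c,bb,toplane(p,c,z))
E
```

```text
clock: 10.45
eef_pos: [0.527, 0.1215, 0.063]
tool_rot: [0.724, 0.69, -0.001, -0.0]
ft_force: [0.1, -1.0, -8.4]
grip_width: 0.0433
full-scale dx,dy,dz [-7.131  0.373  0.083] yaw 1.5239 tcp [0.527  0.1215 0.063 ]
side red 493 [219.9, 275.8] [204, 262, 33, 29] [0.53301713 0.28053343 0.11      ]
top red 497 [148.1, 233.8] [136, 224, 26, 21] [0.53393136 0.28036571 0.11      ]
```

View pics/side4.png

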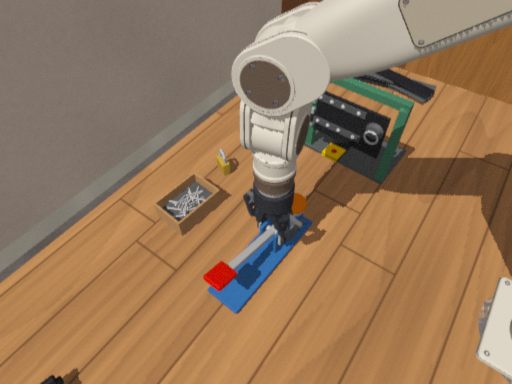

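View pics/top4.png

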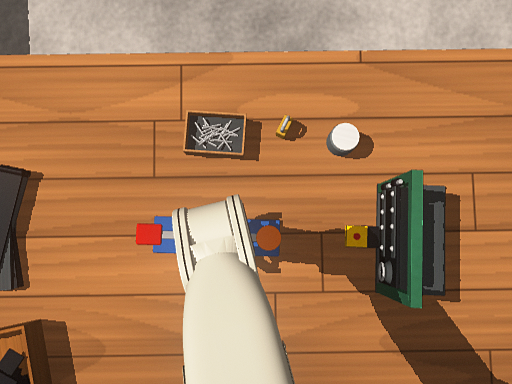

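```bash
python3 -m handwheel '[{"dx":-0.4,"dy":0.06,"dz":0,"ax":0,"ay":0,"az":0},{"dx":-0.7,"dy":0.06,"dz":0,"ax":0,"ay":0,"az":0},{"dx":-0.7,"dy":0.06,"dz":0,"ax":0,"ay":0,"az":0},{"dx":-0.7,"dy":0.06,"dz":0,"ax":0,"ay":0,"az":0},{"dx":-0.7,"dy":0.06,"dz":0,"ax":0,"ay":0,"az":0},{"dx":-0.5,"dy":0.06,"dz":0,"ax":0,"ay":0,"az":0},{"dx":-0.3,"dy":0,"dz":0,"ax":0,"ay":0,"az":0},{"dx":0,"dy":0,"dz":0.06,"ax":0,"ay":0,"az":0},{"dx":0,"dy":0,"dz":0.05,"ax":0,"ay":0,"az":0},{"dx":0,"dy":0,"dz":0,"ax":0,"ay":0,"az":0}]' -1
python3 - <<'E'
from h import *
plan([.528,-.057,.061])
for n in('side','top'):
    p=snap(n,n+'5');b=blobs(p)
    for k,z in(('red',.113),): 
        for a,c,bb in b[k][:1]: print(n,k,a,c,bb,toplane(p,c,z))
    hsv=cv2.cvtColor(p['img'],cv2.COLOR_RGB2HSV).astype(int)
    m=((abs(hsv[...,0]-12)<6)&(hsv[...,1]>205)).astype(np.uint8)
    k,l,st,c=cv2.connectedComponentsWithStats(m)
    for i in np.argsort(-st[1:,4])[:3]+1: print('or',n,st[i],c[i],toplane(p,c[i],.082))
    r=bot.trace('cap_top',p); print([(a['confidence'],a['rect'],toplane(p,a['rect'][:2],.079)) for a in r[:1]])
    x,y=(220,60) if n=='side' else (220,170)
    a=p['img'][y:y+160,x:x+200];cv2.imwrite(f'pics/{n}5z.png',cv2.cvtColor(cv2.resize(a,None,fx=3.5,fy=3.5),cv2.COLOR_RGB2BGR))
E
```

```text
clock: 11.55
eef_pos: [0.5318, 0.0219, 0.061]
tool_rot: [0.724, 0.69, 0.0, -0.0]
ft_force: [-0.6, -0.5, -7.3]
grip_width: 0.0433
full-scale dx,dy,dz [-3.158e+00 -1.000e-03  1.000e-03] yaw 1.5232 tcp [0.5318 0.0219 0.061 ]
side red 390 [250.9, 236.5] [237, 225, 29, 24] [0.53581179 0.18296572 0.113     ]
or side [316 167  11  17 126] [320.65079365 175.38888889] [ 0.51501066 -0.06139819  0.082     ]
or side [331 149   6   4  12] [333.5        150.58333333] [ 0.52997739 -0.15252679  0.082     ]
[]
top red 488 [198.6, 230.8] [186, 221, 26, 21] [0.53849676 0.17982083 0.113     ]
or top [357 235   4   5   6] [359.         237.33333333] [ 0.52123652 -0.14441009  0.082     ]
or top [354 233   5   1   5] [356. 233.] [ 0.53013936 -0.13856227  0.082     ]
or top [381 268   1   5   5] [381. 270.] [ 0.45460111 -0.18693917  0.082     ]
[]
```

View pics/side5z.png

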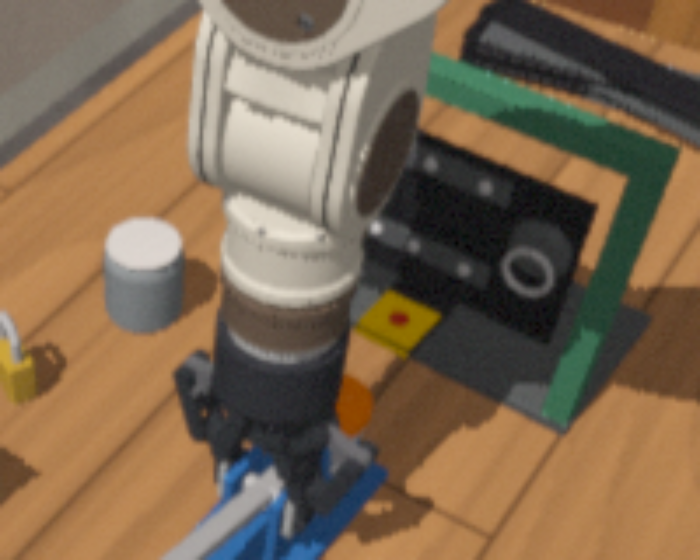

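View pics/top5z.png

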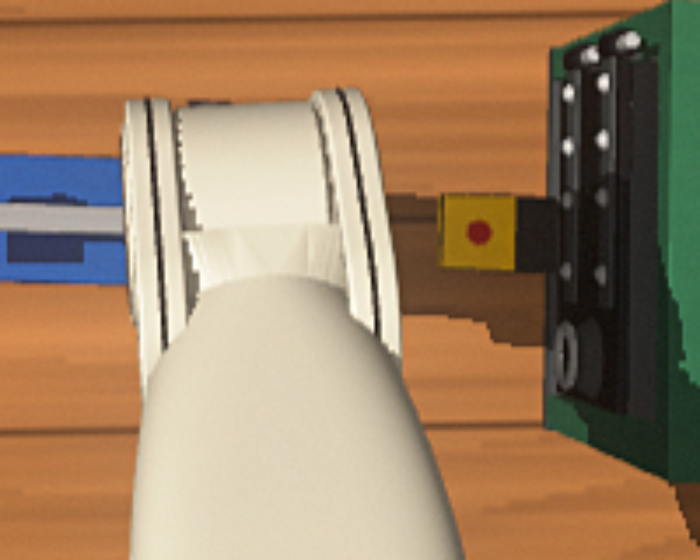

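```bash
python3 - <<'E'
from h import *
p=bot.camera('top');q=bot.camera('side')
for n,pp in(('top',p),('side',q)):
  img=cv2.imread(f'pics/{n}4.png');hsv=cv2.cvtColor(img,cv2.COLOR_BGR2HSV).astype(int)
  u,v=(268,238) if n=='top' else (298,202)
  print(n,hsv[v-2:v+3:2,u-2:u+4:2].tolist() if n=='top' else '')
  m=((abs(hsv[...,0]-13)<5)&(hsv[...,1]>190)).astype(np.uint8)
  k,l,st,c=cv2.connectedComponentsWithStats(m)
  for i in np.argsort(-st[1:,4])[:3]+1: print('or',n,st[i],c[i],toplane(pp,c[i],.084))
a=cv2.imread('pics/top4.png')[210:270,225:305];cv2.imwrite('pics/top4z.png',cv2.resize(a,None,fx=8,fy=8,interpolation=2))
a=cv2.imread('pics/side4.png')[180:240,240:330];cv2.imwrite('pics/side4z.png',cv2.resize(a,None,fx=8,fy=8,interpolation=2))
E
```

```text
top [[[11, 205, 154], [10, 203, 153], [10, 206, 152]], [[11, 202, 154], [11, 206, 155], [11, 203, 153]], [[11, 198, 153], [11, 202, 154], [11, 205, 153]]]
or top [256 226  25  24 467] [268.30835118 237.47109208] [0.52343414 0.04105148 0.084     ]
or top [354 233   7   7  12] [357.75 235.25] [ 0.52551024 -0.14156919  0.084     ]
or top [  6 346   5   5   9] [  7.66666667 347.55555556] [0.31212107 0.56373101 0.084     ]
side 
or side [291 193  16  21 235] [298.3106383  203.41276596] [0.51337819 0.04060731 0.084     ]
or side [331 149   6   4  11] [333.36363636 150.63636364] [ 0.52943546 -0.15014588  0.084     ]
or side [290   5   1   1   1] [290.   5.] [ 1.06775576 -0.79361416  0.084     ]
```

View pics/top4z.png

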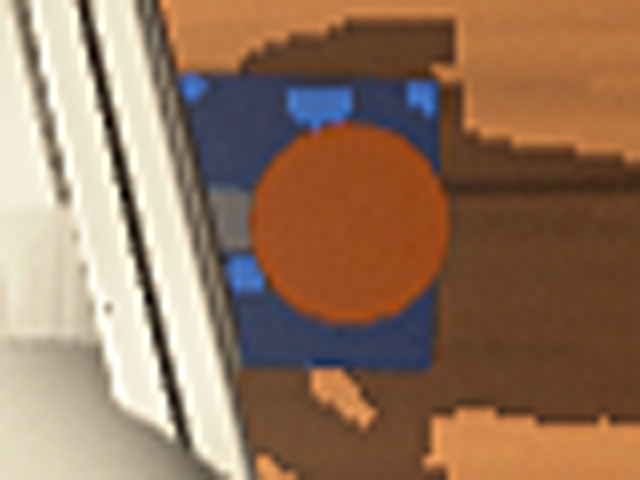

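View pics/side4z.png

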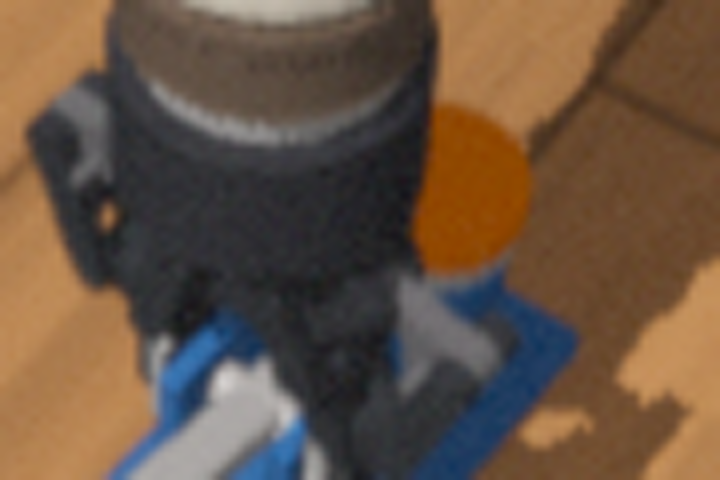

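```bash
python3 -m handwheel '[{"dx":0,"dy":0,"dz":0.05,"ax":0,"ay":0,"az":0},{"dx":0,"dy":0,"dz":0,"ax":0,"ay":0,"az":0}]' -1
python3 -m handwheel '[{"dx":0,"dy":0,"dz":0.04,"ax":0,"ay":0,"az":0},{"dx":0,"dy":0,"dz":0,"ax":0,"ay":0,"az":0}]' -1
```

```text
clock: 12.05
eef_pos: [0.5319, 0.0218, 0.061]
tool_rot: [0.724, 0.69, 0.001, -0.0]
ft_force: [-2.2, 1.3, 3.7]
grip_width: 0.0434
clock: 12.25
eef_pos: [0.5319, 0.0218, 0.0609]
tool_rot: [0.724, 0.69, 0.001, -0.0]
ft_force: [-4.8, 2.2, 10.8]
grip_width: 0.0431
```

```bash
python3 -m handwheel '[{"dx":0,"dy":0,"dz":-0.06,"ax":0,"ay":0,"az":0},{"dx":-0.3,"dy":0,"dz":0,"ax":0,"ay":0,"az":0},{"dx":-0.4,"dy":0,"dz":0,"ax":0,"ay":0,"az":0},{"dx":-0.4,"dy":0,"dz":0,"ax":0,"ay":0,"az":0},{"dx":-0.4,"dy":0,"dz":0,"ax":0,"ay":0,"az":0},{"dx":-0.4,"dy":0,"dz":0,"ax":0,"ay":0,"az":0},{"dx":-0.4,"dy":0,"dz":0,"ax":0,"ay":0,"az":0},{"dx":-0.4,"dy":0,"dz":0,"ax":0,"ay":0,"az":0},{"dx":-0.3,"dy":0,"dz":0,"ax":0,"ay":0,"az":0},{"dx":-0.14,"dy":0,"dz":0,"ax":0,"ay":0,"az":0},{"dx":0,"dy":0,"dz":0,"ax":0,"ay":0,"az":0},{"dx":0,"dy":0,"dz":0,"ax":0,"ay":0,"az":0}]' -1
python3 - <<'E'
from h import *
plan([.5278,-.0567,.061])
for n in('side','top'):
    p=snap(n,n+'6');b=blobs(p)
    x,y=(240,60) if n=='side' else (240,170)
    a=p['img'][y:y+160,x:x+200];cv2.imwrite(f'pics/{n}6z.png',cv2.cvtColor(cv2.resize(a,None,fx=3.5,fy=3.5),cv2.COLOR_RGB2BGR))
E
```

```text
clock: 13.45
eef_pos: [0.5294, -0.0572, 0.0611]
tool_rot: [0.724, 0.69, 0.001, 0.001]
ft_force: [1.9, 3.1, 1.9]
grip_width: 0.0431
full-scale dx,dy,dz [ 0.015 -0.063  0.004] yaw 1.522 tcp [ 0.5294 -0.0572  0.0611]
```

View pics/side6z.png

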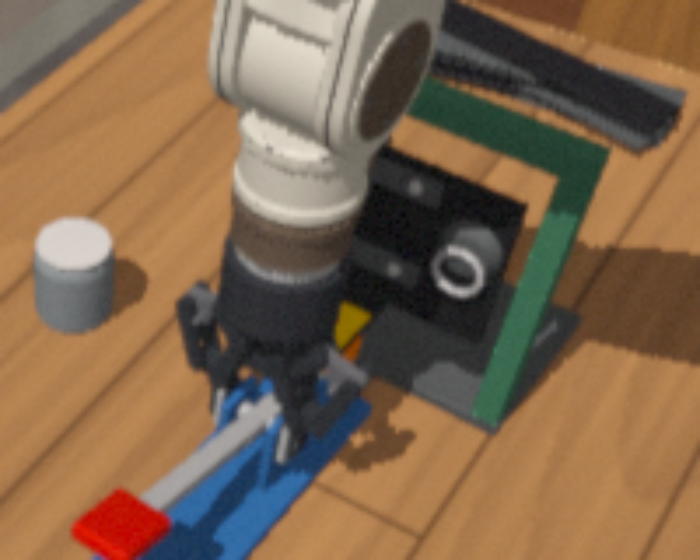

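View pics/top6z.png

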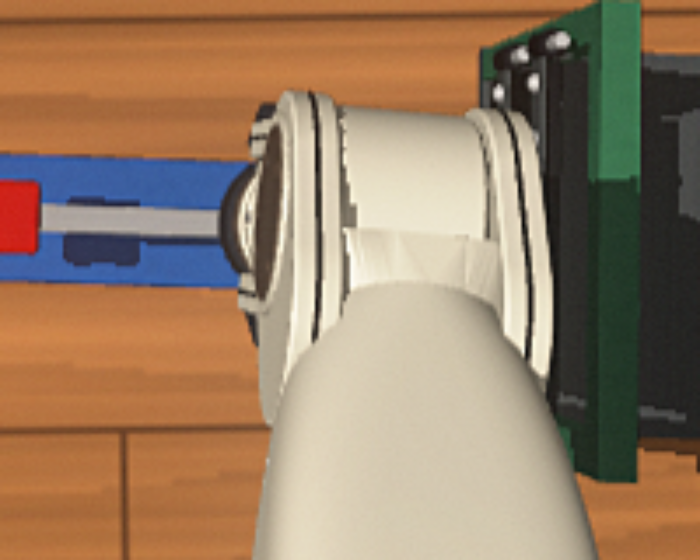

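```bash
python3 -m handwheel '[{"dx":0.02,"dy":-0.08,"dz":0,"ax":0,"ay":0,"az":0},{"dx":0,"dy":0,"dz":0,"ax":0,"ay":0,"az":0}]' -1
python3 -m handwheel '[{"dx":0,"dy":0,"dz":0,"ax":0,"ay":0,"az":0},{"dx":0,"dy":0,"dz":0,"ax":0,"ay":0,"az":0},{"dx":0,"dy":0,"dz":0,"ax":0,"ay":0,"az":0},{"dx":0,"dy":0,"dz":0,"ax":0,"ay":0,"az":0},{"dx":0,"dy":0,"dz":-0.6,"ax":0,"ay":0,"az":0},{"dx":0,"dy":0,"dz":-0.8,"ax":0,"ay":0,"az":0},{"dx":0,"dy":0,"dz":-0.8,"ax":0,"ay":0,"az":0},{"dx":0,"dy":0,"dz":-0.8,"ax":0,"ay":0,"az":0},{"dx":0,"dy":0,"dz":-0.6,"ax":0,"ay":0,"az":0}]' 1
python3 -m handwheel '[{"dx":0.8,"dy":0,"dz":-0.5,"ax":0,"ay":0,"az":0},{"dx":0.9,"dy":0,"dz":0,"ax":0,"ay":0,"az":0},{"dx":0.9,"dy":0,"dz":0,"ax":0,"ay":0,"az":0},{"dx":0.9,"dy":0,"dz":0,"ax":0,"ay":0,"az":0},{"dx":0.9,"dy":0,"dz":0,"ax":0,"ay":0,"az":0},{"dx":0.9,"dy":0,"dz":0,"ax":0,"ay":0,"az":0},{"dx":0.9,"dy":0,"dz":0,"ax":0,"ay":0,"az":0},{"dx":0,"dy":0,"dz":0,"ax":0,"ay":0,"az":0}]' -1
python3 - <<'E'
from h import *
for n in('side','top'):
    p=snap(n,n+'7');b=blobs(p)
    for k,z in(('red',.113),('yellow',.096)): 
        for a,c,bb in b[k][:2]: print(n,k,a,c,bb,toplane(p,c,z))
    x,y=(240,60) if n=='side' else (200,170)
    a=p['img'][y:y+160,x:x+200];cv2.imwrite(f'pics/{n}7z.png',cv2.cvtColor(cv2.resize(a,None,fx=3.5,fy=3.5),cv2.COLOR_RGB2BGR))
E
```

```text
clock: 13.75
eef_pos: [0.5283, -0.0571, 0.0612]
tool_rot: [0.724, 0.69, 0.001, 0.002]
ft_force: [4.4, -0.4, 1.1]
grip_width: 0.0432
clock: 14.65
eef_pos: [0.5261, -0.0566, 0.1515]
tool_rot: [0.724, 0.69, 0.0, 0.0]
ft_force: [0.8, -0.3, 0.4]
grip_width: 0.0853
clock: 15.45
eef_pos: [0.5333, 0.1005, 0.1625]
tool_rot: [0.723, 0.691, -0.0, -0.0]
ft_force: [-0.0, -0.1, -0.5]
grip_width: -0.0002
side red 292 [275.0, 211.3] [262, 203, 27, 19] [0.53167326 0.10578299 0.113     ]
```

View pics/side7z.png

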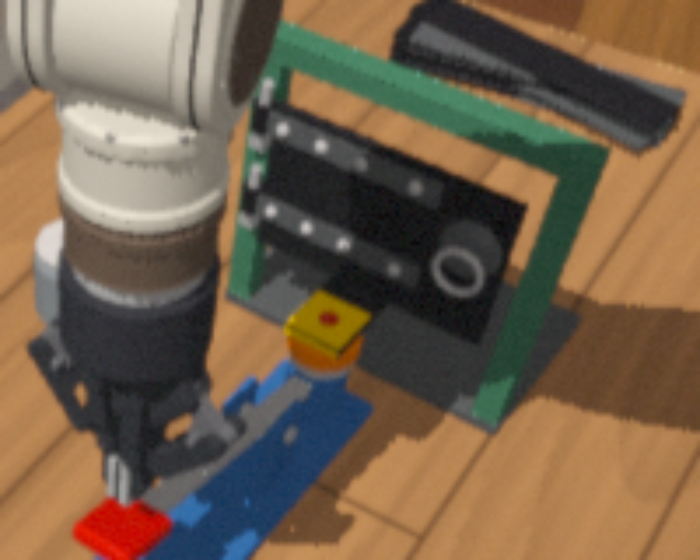

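View pics/top7z.png

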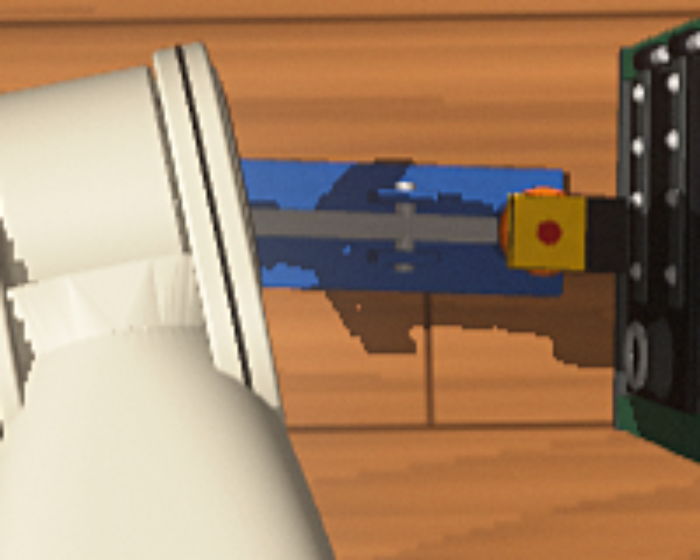

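```bash
python3 - <<'E'
from h import *
p=bot.camera('top')
a=cv2.imread('pics/top7.png')[205:260,325:385];cv2.imwrite('pics/top7zz.png',cv2.resize(a,None,fx=10,fy=10,interpolation=0))
for c in [(.524,-.137),(.5238,-.1362)]:
  pts=[proj(p,[c[0]+.026*np.cos(t),c[1]+.026*np.sin(t),.082]) for t in np.arange(0,6.28,.785)]
  print(np.round((np.array(pts)+.5-[325,205])*10).tolist())
E
```

```text
[[304.0, 188.0], [216.0, 226.0], [181.0, 317.0], [221.0, 407.0], [312.0, 443.0], [401.0, 405.0], [435.0, 314.0], [395.0, 224.0]]
[[300.0, 189.0], [212.0, 227.0], [177.0, 318.0], [217.0, 408.0], [308.0, 444.0], [397.0, 406.0], [431.0, 315.0], [391.0, 225.0]]
```

View pics/top7zz.png

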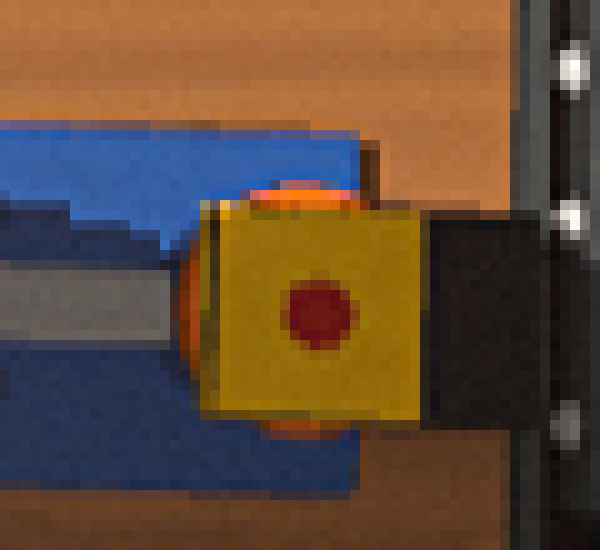

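```bash
python3 -m handwheel '[{"dx":0.1,"dy":0.1,"dz":0.4,"ax":0,"ay":0,"az":0},{"dx":0,"dy":0,"dz":0.4,"ax":0,"ay":0,"az":0},{"dx":0,"dy":0,"dz":0.3,"ax":0,"ay":0,"az":0},{"dx":0,"dy":0,"dz":0,"ax":0,"ay":0,"az":0}]' -1
python3 -m handwheel '[{"dx":0,"dy":0,"dz":0.2,"ax":0,"ay":0,"az":0},{"dx":0.06,"dy":0,"dz":0.2,"ax":0,"ay":0,"az":0},{"dx":0.05,"dy":0,"dz":0.2,"ax":0,"ay":0,"az":0},{"dx":0.05,"dy":0,"dz":0.2,"ax":0,"ay":0,"az":0},{"dx":0,"dy":0,"dz":0,"ax":0,"ay":0,"az":0}]' -1
python3 - <<'E'
from h import *
plan([.536,.112,.083])
p=snap('side','side8')
x,y=(220,60)
a=p['img'][y:y+190,x:x+220];cv2.imwrite('pics/side8z.png',cv2.cvtColor(cv2.resize(a,None,fx=3,fy=3),cv2.COLOR_RGB2BGR))
E
```

```text
clock: 16.0
eef_pos: [0.5354, 0.0998, 0.1337]
tool_rot: [0.724, 0.689, -0.001, -0.0]
ft_force: [-1.3, -2.0, 2.4]
grip_width: 0.0004
clock: 16.5
eef_pos: [0.5362, 0.1045, 0.1151]
tool_rot: [0.724, 0.69, -0.0, 0.0]
ft_force: [-2.1, -1.6, 5.9]
grip_width: 0.0002
full-scale dx,dy,dz [ 0.3   -0.022  1.283] yaw 1.5224 tcp [0.5362 0.1045 0.1151]
```

View pics/side8z.png

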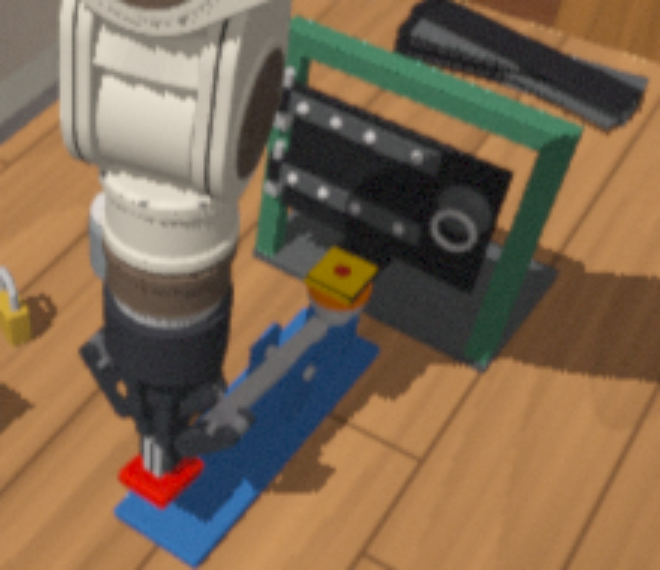

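```bash
python3 -m handwheel '[{"dx":0.04,"dy":0,"dz":0.2,"ax":0,"ay":0,"az":0},{"dx":0.04,"dy":0,"dz":0.2,"ax":0,"ay":0,"az":0},{"dx":0.03,"dy":0,"dz":0.2,"ax":0,"ay":0,"az":0},{"dx":0.02,"dy":0,"dz":0.2,"ax":0,"ay":0,"az":0},{"dx":0.01,"dy":0,"dz":0.2,"ax":0,"ay":0,"az":0},{"dx":0,"dy":0,"dz":0.2,"ax":0,"ay":0,"az":0},{"dx":0,"dy":0,"dz":0.1,"ax":0,"ay":0,"az":0},{"dx":0,"dy":0,"dz":0,"ax":0,"ay":0,"az":0}]' -1
```

```text
clock: 17.35
eef_pos: [0.5363, 0.1079, 0.0831]
tool_rot: [0.724, 0.69, -0.0, 0.0]
ft_force: [-3.7, -2.3, 6.8]
grip_width: -0.0002
```

```bash
python3 -m handwheel '[{"dx":0,"dy":0,"dz":0.08,"ax":0,"ay":0,"az":0},{"dx":0,"dy":0,"dz":0,"ax":0,"ay":0,"az":0}]' -1
python3 -m handwheel '[{"dx":0,"dy":0,"dz":0.06,"ax":0,"ay":0,"az":0},{"dx":0,"dy":0,"dz":0,"ax":0,"ay":0,"az":0}]' -1
python3 - <<'E'
from h import *
p=snap('side','side9')
x,y=(220,60)
a=p['img'][y:y+190,x:x+220];cv2.imwrite('pics/side9z.png',cv2.cvtColor(cv2.resize(a,None,fx=3,fy=3),cv2.COLOR_RGB2BGR))
E
```

```text
clock: 17.55
eef_pos: [0.5364, 0.1079, 0.0824]
tool_rot: [0.724, 0.69, 0.0, 0.001]
ft_force: [-5.0, -1.4, 14.4]
grip_width: -0.0005
clock: 17.75
eef_pos: [0.5364, 0.1079, 0.082]
tool_rot: [0.724, 0.69, 0.0, 0.001]
ft_force: [-8.1, -2.2, 20.0]
grip_width: 0.0001
```

View pics/side9z.png

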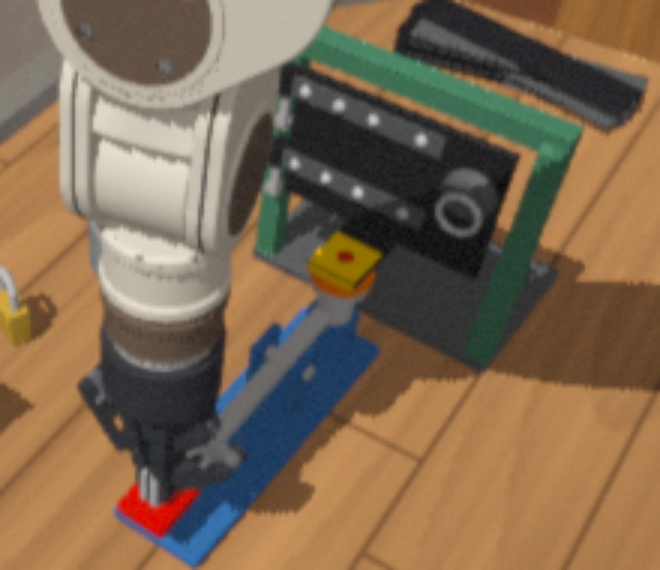

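```bash
python3 -m handwheel '[{"dx":0,"dy":0,"dz":-0.24,"ax":0,"ay":0,"az":0},{"dx":-0.01,"dy":0,"dz":-0.2,"ax":0,"ay":0,"az":0},{"dx":-0.02,"dy":0,"dz":-0.2,"ax":0,"ay":0,"az":0},{"dx":-0.03,"dy":0,"dz":-0.2,"ax":0,"ay":0,"az":0},{"dx":-0.04,"dy":0,"dz":-0.2,"ax":0,"ay":0,"az":0},{"dx":-0.05,"dy":0,"dz":-0.2,"ax":0,"ay":0,"az":0},{"dx":-0.05,"dy":0,"dz":-0.2,"ax":0,"ay":0,"az":0},{"dx":-0.05,"dy":0,"dz":-0.2,"ax":0,"ay":0,"az":0},{"dx":-0.05,"dy":0,"dz":-0.2,"ax":0,"ay":0,"az":0},{"dx":0,"dy":0,"dz":-0.2,"ax":0,"ay":0,"az":0},{"dx":0,"dy":0,"dz":-0.4,"ax":0,"ay":0,"az":0},{"dx":0,"dy":0,"dz":-0.4,"ax":0,"ay":0,"az":0}]' -1
python3 -m handwheel '[{"dx":0,"dy":0,"dz":0,"ax":0,"ay":0,"az":0},{"dx":0,"dy":0,"dz":0,"ax":0,"ay":0,"az":0},{"dx":0,"dy":0,"dz":0,"ax":0,"ay":0,"az":0},{"dx":0,"dy":0,"dz":0,"ax":0,"ay":0,"az":0},{"dx":0,"dy":0,"dz":0,"ax":0,"ay":0,"az":0},{"dx":0,"dy":0,"dz":0,"ax":0,"ay":0,"az":0},{"dx":0,"dy":0,"dz":0,"ax":0,"ay":0,"az":0},{"dx":0,"dy":0,"dz":0,"ax":0,"ay":0,"az":0}]' -1
python3 - <<'E'
from h import *
for n in('side','top'):
    p=snap(n,n+'10');b=blobs(p)
    for k,z in(('red',.113),): 
        for a,c,bb in b[k][:2]: print(n,k,a,c,bb,toplane(p,c,z))
    x,y=(220,60) if n=='side' else (325,205)
    a=p['img'][y:y+190,x:x+220] if n=='side' else p['img'][205:260,325:385]
    f=3 if n=='side' else 10
    cv2.imwrite(f'pics/{n}10z.png',cv2.cvtColor(cv2.resize(a,None,fx=f,fy=f,interpolation=0),cv2.COLOR_RGB2BGR))
E
```

```text
clock: 19.0
eef_pos: [0.536, 0.1006, 0.1505]
tool_rot: [0.724, 0.69, -0.0, -0.0]
ft_force: [0.6, -0.4, 0.3]
grip_width: -0.0
clock: 19.8
eef_pos: [0.5361, 0.1007, 0.1503]
tool_rot: [0.724, 0.69, -0.0, -0.0]
ft_force: [0.3, -1.4, -0.0]
grip_width: -0.0002
side red 269 [274.8, 212.1] [261, 205, 28, 17] [0.53087209 0.10769294 0.113     ]
```

View pics/side10z.png

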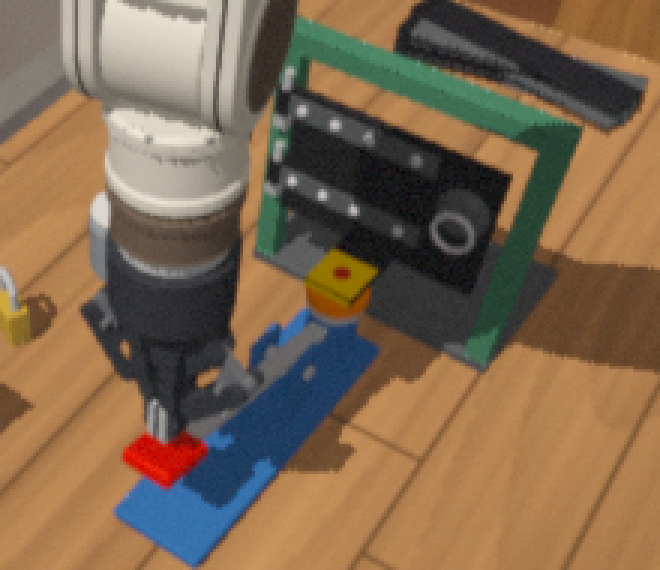

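View pics/top10z.png

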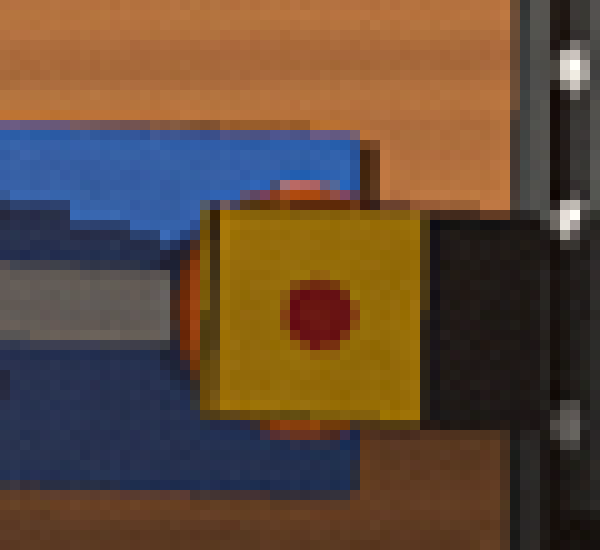

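```bash
python3 -m handwheel '[{"dx":0,"dy":0,"dz":0.3,"ax":0,"ay":0,"az":0},{"dx":0,"dy":0,"dz":0.36,"ax":0,"ay":0,"az":0},{"dx":0,"dy":0,"dz":0.2,"ax":0,"ay":0,"az":0},{"dx":0.06,"dy":0,"dz":0.2,"ax":0,"ay":0,"az":0},{"dx":0.05,"dy":0,"dz":0.2,"ax":0,"ay":0,"az":0},{"dx":0.05,"dy":0,"dz":0.2,"ax":0,"ay":0,"az":0},{"dx":0.04,"dy":0,"dz":0.2,"ax":0,"ay":0,"az":0},{"dx":0.04,"dy":0,"dz":0.2,"ax":0,"ay":0,"az":0},{"dx":0.03,"dy":0,"dz":0.2,"ax":0,"ay":0,"az":0},{"dx":0.02,"dy":0,"dz":0.2,"ax":0,"ay":0,"az":0},{"dx":0.01,"dy":0,"dz":0.2,"ax":0,"ay":0,"az":0},{"dx":0,"dy":0,"dz":0.2,"ax":0,"ay":0,"az":0}]' -1
python3 -m handwheel '[{"dx":0,"dy":0,"dz":0.14,"ax":0,"ay":0,"az":0},{"dx":0,"dy":0,"dz":0.06,"ax":0,"ay":0,"az":0},{"dx":0,"dy":0,"dz":0,"ax":0,"ay":0,"az":0},{"dx":0,"dy":0,"dz":0,"ax":0,"ay":0,"az":0}]' -1
```

```text
clock: 21.1
eef_pos: [0.5365, 0.1077, 0.0844]
tool_rot: [0.724, 0.69, -0.0, 0.001]
ft_force: [-2.3, -1.7, 8.9]
grip_width: 0.0004
clock: 21.5
eef_pos: [0.5367, 0.1077, 0.0819]
tool_rot: [0.724, 0.69, 0.0, 0.001]
ft_force: [-6.6, -1.8, 21.6]
grip_width: 0.0
```

```bash
python3 -m handwheel '[{"dx":0,"dy":0,"dz":0,"ax":0,"ay":0,"az":0},{"dx":0,"dy":0,"dz":0,"ax":0,"ay":0,"az":0},{"dx":0,"dy":0,"dz":0,"ax":0,"ay":0,"az":0},{"dx":0,"dy":0,"dz":0,"ax":0,"ay":0,"az":0},{"dx":0,"dy":0,"dz":0,"ax":0,"ay":0,"az":0},{"dx":0,"dy":0,"dz":0,"ax":0,"ay":0,"az":0}]' -1
python3 - <<'E'
from h import *
for n in('side','top'):
    p=snap(n,n+'11')
    a=p['img'][60:250,220:440] if n=='side' else p['img'][205:260,325:385]
    f=3 if n=='side' else 10
    cv2.imwrite(f'pics/{n}11z.png',cv2.cvtColor(cv2.resize(a,None,fx=f,fy=f,interpolation=0),cv2.COLOR_RGB2BGR))
o=bot.get_obs();print(o['eef_pos'],o['ft_force'])
E
```

```text
clock: 22.1
eef_pos: [0.5367, 0.1077, 0.0819]
tool_rot: [0.724, 0.69, 0.0, 0.001]
ft_force: [-6.4, -1.9, 22.0]
grip_width: 0.0001
[0.53666452 0.10775443 0.0818714 ] [-6.44047832 -2.19170437 21.62767116]
```

View pics/side11z.png

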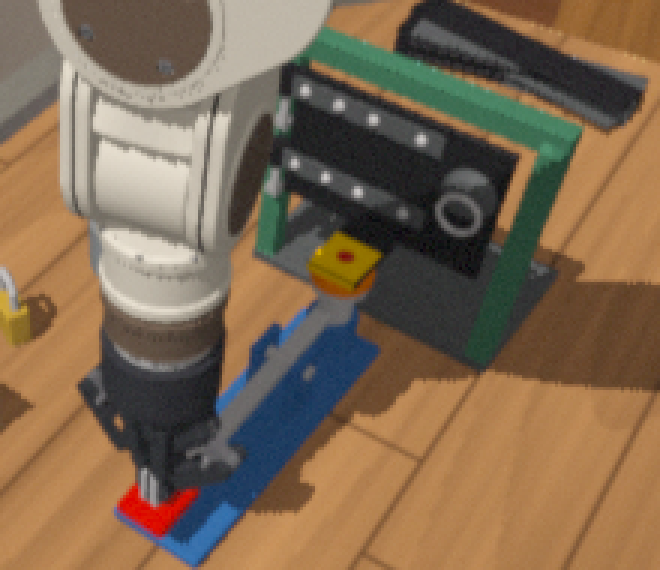

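View pics/top11z.png

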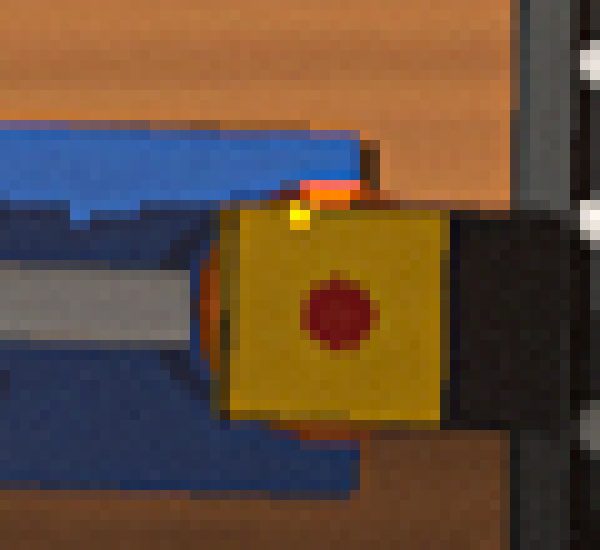

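```bash
python3 -c "
from workcell import bot
print(bot.job_done())"
```

```text
the job is handed in; nothing more can be done
None
```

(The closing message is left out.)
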